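# Stroke shut the covers of a sign's light modules

## Robot

A 6-joint arm with a two-finger parallel gripper is mounted at the origin on the work surface. World frame = base frame: x ahead of the robot, y to its left, z up, the work surface at z = 0. Lengths are in mm, angles in rad, forces in N, time in s.
With the tool pointing down it reaches from about 300 to 775 mm from the base axis. Payload 14.6 kg.
Tool frame: the origin (TCP) lies midway between the tips of the shut fingers; the grasp point (between the pads) lies 19 mm behind it (manip.grip_depth is the distance from the TCP to the grasp point, in mm); x points along the fingers, y is the direction in which the jaws open and shut, and the axes are right-handed (so a half turn about x gives the same grasp; the last joint's range is limited). The gripper opens to 94 mm and grips with 3 to 60 N. Pads are 16 mm wide; open, the fingers measure 119 mm over their backs; the gripper's body (75 mm by 177 mm) begins 78 mm behind the grasp point.
Start: joints at [-1.229, 0.3, 1.521, -0, 1.321, -0.067], TCP at [218.622, -504.672, 181.846] pointing down, gripper open.
Joint ranges: [-3.03, 3.03], [-0.79, 2.21], [0.23, 2.52], [-1.04, 4.18], [0, 3.07], [-2.55, 2.55]. Speed limits (rad/s): [2.22, 2.22, 2.57, 3.14, 3.14, 3.14].

## Interface

Orientations are given as [roll, pitch, yaw] about the fixed x, y, z axes, in that order (R = Rz(yaw) Ry(pitch) Rx(roll)).
In Python, from cell import readout, cams, ticket, manip gives the robot as it stands. The module is installed in compiled form; this text tells all that it offers.
- The arm moves only by the tool apply_moves, never from a script. Its argument "plan" is one flat list of numbers, 7 for each row, row after row: the turn, a rotation vector about the tool's x, y, z in rad, then the shift along the tool's x, y, z in m, then the opening in per cent of the stroke, from 0 (shut) to 100 (fully open). In form: [wx, wy, wz, x, y, z, fingers, wx, wy, wz, x, y, z, fingers, ...]. A call has 1 to 5 rows; each row shifts and turns the commanded pose from where the row before left it, along the tool's axes as they then stand; what a row does not reach is not made up. A row lasts 1/8 s, in which the tool goes at most 62.5 mm and 10.7 degrees, less where a joint would pass 70% of its speed; a pose out of reach is approached as far as the arm can. A call with a gripper value outside its range is refused whole. The fingers move at their own pace and stop on an object; "force" is the grip in N (left out, the last holds). Time passes only in rows, so rows that do not move let the fingers close. It gives the time, the measured TCP pose, the force and the opening at its end, in the units of the state.
- readout.read_state(): the state, without advancing time (a new reading comes with each control period).
- cams.camera(name): name is "scene" or "top" or "wrist"; returns a dict with "image" (400x640x3 uint8, red, green, blue), "fovy" (degrees; the focal length in pixels is half the picture's height over the tangent of half this angle, whatever the lens; pixels are square), "cx", "cy" (the principal point, pixels), "position" and "orientation" of the camera in the world; the wrist camera has in their place "T_tool_cam" (4x4, takes a point from camera to tool coordinates, whose origin is the TCP and whose axes are the tool frame's). Camera axes: x right, y down, z forward; pixel columns grow to the right and rows downward; lengths in mm; the calibration is good to about 2 mm. A picture is of the moment at which its call begins: read the wrist's pose just before it. There is no depth.
- ticket.sign_off(): hands the job in, once; it reports no verdict.
The state is a dict: "clock": time; "joints": joint angles; "qd": joint speeds; "effort": joint torques, N m; "eef_pos": TCP position; "eef_rot": TCP orientation; "wrist_force": force on the tool from outside, world axes, zero at the start; "moment": the same for the moment, N m; "finger_gap": finger opening in mm.
Only numpy, scipy, OpenCV 4.12 (cv2) and the standard library are available. Lean on these libraries where they do the work, as an engineer would, in place of code of your own. Each camera call takes 0.05 s, during which the arm holds its last target.

## Task

Close the hinged covers on the row of light modules on the sign: starting at the end of the row where the hinges face outwards, run your fingertips lightly along the row in one low stroke, over each hinge towards the cover's free end, so that the covers fold fully shut one after the other. Do not lift the fingertips away from the row until the last cover is shut, never push a cover further open, and leave the loose things around the row and on the bench where they are.

Things in the scene. Friction and masses are not known exactly. Their poses are not given: they have to be found in the camera images.
- sign: the shaped, painted yellow plywood sign, about 500 mm long (its x, the direction of the row) and 330 mm wide, 15 mm thick, lying flat and fixed on the bench; origin at the middle of its underside, on the bench. The four light modules stand in a wavy row along it
- light1: light module 1 of 4 in stroke order (the first): white housing 60 (x) x 46 (y) x 14 mm high, fixed on the sign; origin at the centre of its underside, 15 mm above the bench. x points from the cover's hinge to its free end and on along the row. Hinge axis along y at x = -28 mm, 14 mm above the origin; shut, the cover ends at x = +28 mm, its level top 37 mm above the bench
- cover1 (a joint): angle of the aluminium cover of module 1 (slab 56 mm long, 44 mm wide, 8 mm thick, hinged at its lower rear edge): 0 = shut flat on the housing against a stop, positive = free end raised; found at 0.5 to 0.9 rad. Friction of about 0.01 N m holds it at any angle, no spring. Fingertips running low over the hinge towards the free end fold it down; the other way they push it further open
- light2: light module 2 of 4 in stroke order: white housing 60 (x) x 46 (y) x 14 mm high, fixed on the sign; origin at the centre of its underside, 15 mm above the bench. x points from the cover's hinge to its free end and on along the row. Hinge axis along y at x = -28 mm, 14 mm above the origin; shut, the cover ends at x = +28 mm, its level top 37 mm above the bench
- cover2 (a joint): angle of the aluminium cover of module 2 (slab 56 mm long, 44 mm wide, 8 mm thick, hinged at its lower rear edge): 0 = shut flat on the housing against a stop, positive = free end raised; found at 0.5 to 0.9 rad. Friction of about 0.01 N m holds it at any angle, no spring. Fingertips running low over the hinge towards the free end fold it down; the other way they push it further open
- light3: light module 3 of 4 in stroke order: white housing 60 (x) x 46 (y) x 14 mm high, fixed on the sign; origin at the centre of its underside, 15 mm above the bench. x points from the cover's hinge to its free end and on along the row. Hinge axis along y at x = -28 mm, 14 mm above the origin; shut, the cover ends at x = +28 mm, its level top 37 mm above the bench
- cover3 (a joint): angle of the aluminium cover of module 3 (slab 56 mm long, 44 mm wide, 8 mm thick, hinged at its lower rear edge): 0 = shut flat on the housing against a stop, positive = free end raised; found at 0.5 to 0.9 rad. Friction of about 0.01 N m holds it at any angle, no spring. Fingertips running low over the hinge towards the free end fold it down; the other way they push it further open
- light4: light module 4 of 4 in stroke order (the last): white housing 60 (x) x 46 (y) x 14 mm high, fixed on the sign; origin at the centre of its underside, 15 mm above the bench. x points from the cover's hinge to its free end and on along the row. Hinge axis along y at x = -28 mm, 14 mm above the origin; shut, the cover ends at x = +28 mm, its level top 37 mm above the bench
- cover4 (a joint): angle of the aluminium cover of module 4 (slab 56 mm long, 44 mm wide, 8 mm thick, hinged at its lower rear edge): 0 = shut flat on the housing against a stop, positive = free end raised; found at 0.5 to 0.9 rad. Friction of about 0.01 N m holds it at any angle, no spring. Fingertips running low over the hinge towards the free end fold it down; the other way they push it further open
- spare: a spare light module without hinge or cover, white block 60 x 46 x 14 mm, lying loose on the sign beside the row
- bracket: small loose steel angle bracket, 40 x 25 mm foot, 34 mm high, lying on the sign beside the row
- tape: roll of tape lying flat, 64 mm across, 20 mm high, loose on the sign beside the row
- offcut: loose plywood offcut 60 x 30 x 18 mm, on the sign beside the row
- driver: screwdriver lying on the bench, away from the sign
- jar: jar with a lid, 66 mm across, 85 mm high, on the bench
- cup: grey plastic cup, 72 mm across, 85 mm high, on the bench

How it is judged:
By the outcome, as a careful person would: the job done as asked, in the order asked, and still so for the second after the job is handed in, with the robot touching nothing.
It also fails if it takes over 43 s, if anything falls off the work surface, if the arm or the gripper's body presses on something with over 40 N, if the wrist force passes 120 N, or if a joint passes its speed limit or range.

## Working session

There is one attempt and no reset: what is moved stays moved. The work goes in short steps, Python scripts to look and compute and a tool call to move; the robot and the scene stay as the last step left them, time stands still between calls to the robot, and variables do not carry over. Pictures are saved under pics/ and viewed, and the job is handed in when it is done.

Besides the shell and the picture viewer there is one more tool, called after "Call:" as name(argument=value, ...) on one line, values as JSON. apply_moves: Moves the arm, as the interface text tells. Its arguments: {"type":"object","properties":{"plan":{"type":"array","items":{"type":"number"}},"force":{"type":"number"}},"required":["plan"]}

```bash
mkdir -p pics
python3 - <<'E'
from cell import readout,cams
import cv2,json
s=readout.read_state();print(s)
for n in("scene","top","wrist"):
    c=cams.camera(n);cv2.imwrite(f"pics/{n}0.png",c["image"][:,:,::-1])
    print(n,{k:v for k,v in c.items() if k!="image"})
E
```

```text
{'clock': 0.0, 'joints': array([-1.22860383e+00,  3.00497047e-01,  1.52161933e+00,  1.02439260e-05,
        1.32068975e+00, -6.65929202e-02]), 'qd': array([-0.00033482,  0.00054106,  0.00026591,  0.00026454,  0.00062462,
        0.00261737]), 'effort': array([ 2.00591450e-03, -5.31805873e+01, -3.52737808e+01,  7.09266239e-02,
        2.43943592e-02, -9.35281719e-05]), 'eef_pos': array([ 218.52320731, -504.39258181,  181.25593475]), 'eef_rot': array([-1.64556568,  1.56958281,  1.90480984]), 'wrist_force': array([-0.17171575, -0.4288116 ,  1.2248839 ]), 'moment': array([ 0.00011847, -0.03907735,  0.00259928]), 'finger_gap': 93.89459104953573}
scene {'fovy': 55.38883016367946, 'cx': 325.4938704011598, 'cy': 198.89493434866216, 'position': array([1261.52366956, -315.05132701,  963.61118748]), 'orientation': array([-2.42814619,  0.00847572,  1.15200607])}
top {'fovy': 53.40105967149828, 'cx': 314.99601490199103, 'cy': 200.60379301437675, 'position': array([ 248.44641225,    7.51411393, 1279.9399892 ]), 'orientation': array([-2.90086514e+00,  9.10294082e-04, -1.58533006e+00])}
wrist {'fovy': 65.1377169143708, 'cx': 319.0197518286464, 'cy': 203.4777115539329, 'T_tool_cam': array([[-4.16404743e-05, -2.46301092e-01,  9.69193361e-01,
        -2.02977909e+02],
       [ 9.99999895e-01,  4.31845107e-04,  1.52708837e-04,
        -5.62573282e-01],
       [-4.56153764e-04,  9.69193265e-01,  2.46301048e-01,
        -7.06326349e+01],
       [ 0.00000000e+00,  0.00000000e+00,  0.00000000e+00,
         1.00000000e+00]])}
```

View pics/scene0.png

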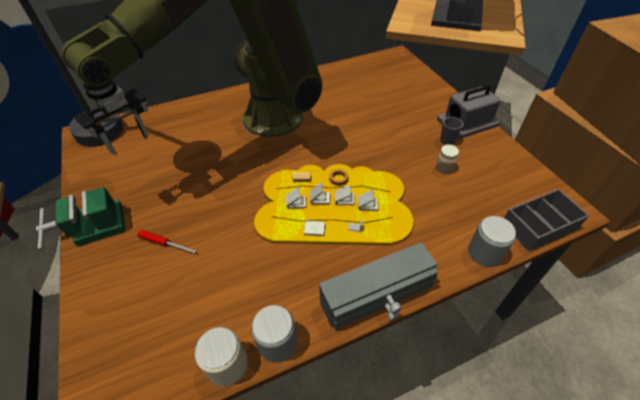

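View pics/top0.png

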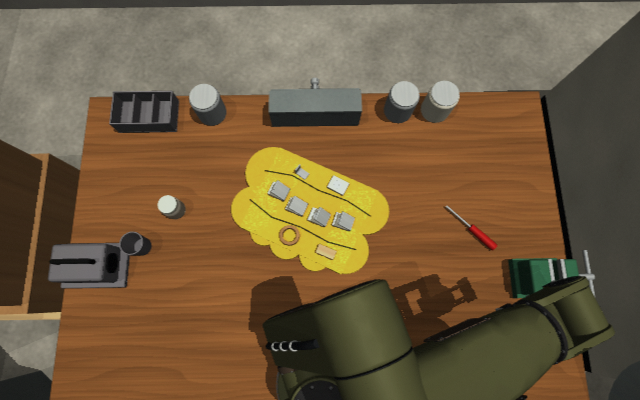

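View pics/wrist0.png

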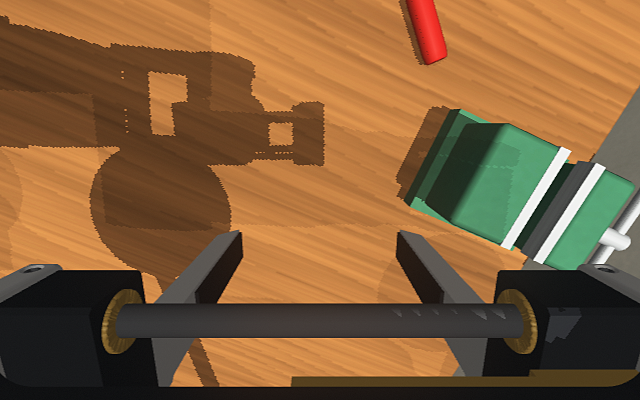

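```bash
cat > h.py <<'E'
import numpy as np,cv2
from scipy.spatial.transform import Rotation as R
def rm(o): return R.from_euler('xyz',o).as_matrix()
def K(c):
    f=200/np.tan(np.radians(c["fovy"])/2); return np.array([[f,0,c["cx"]],[0,f,c["cy"]],[0,0,1]])
def pose(c,s=None):
    if "position" in c: return rm(c["orientation"]),np.array(c["position"])
    T=np.array(c["T_tool_cam"]);Rt=rm(s["eef_rot"]);return Rt@T[:3,:3],Rt@T[:3,3]+s["eef_pos"]
def onz(c,px,z,s=None):
    Rc,p=pose(c,s);d=Rc@np.linalg.solve(K(c),[px[0],px[1],1]);return p+d*(z-p[2])/d[2]
def proj(c,P,s=None):
    Rc,p=pose(c,s);q=K(c)@(Rc.T@(np.atleast_2d(P)-p).T);return (q[:2]/q[2]).T
E
python3 - <<'E'
import cv2
a=cv2.imread('pics/top0.png')[140:280,225:395];cv2.imwrite('pics/top0c.png',cv2.resize(a,None,fx=4.5,fy=4.5,interpolation=cv2.INTER_LANCZOS4)[:600])
a=cv2.imread('pics/scene0.png')[155:250,250:420];cv2.imwrite('pics/scene0c.png',cv2.resize(a,None,fx=4.7,fy=4.7,interpolation=cv2.INTER_LANCZOS4))
from h import *
from cell import cams
t=cams.camera("top")
for p in [(278,190),(297,206),(319,216),(343,220)]:print(onz(t,p,37))
E
```

```text
[590.6994737  123.55246571  37.        ]
[536.58630543  62.19494096  37.        ]
[502.83060441  -7.81865826  37.        ]
[488.73354123 -83.9161823   37.        ]
```

View pics/top0c.png

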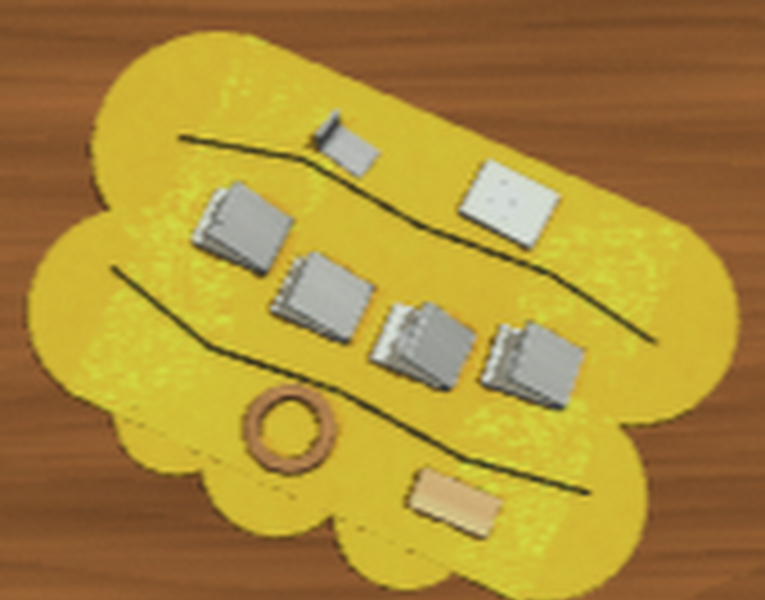

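View pics/scene0c.png

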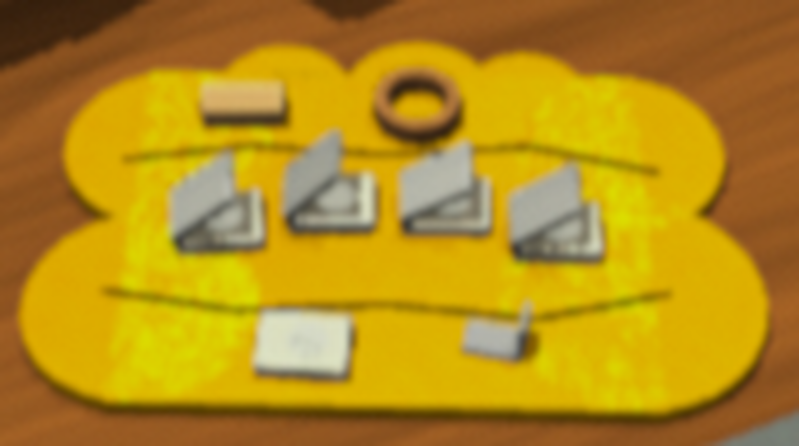

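Run:
```python
from h import *
from cell import cams,readout
s=readout.read_state();Rt=rm(s["eef_rot"]);print(Rt.round(3),np.degrees(np.arctan2(Rt[1,1],Rt[0,1])),np.degrees(np.arctan2(Rt[1,2],Rt[0,2])))
t=cams.camera("top");sc=cams.camera("scene")
# sign straight edge
e=[onz(t,(225+x/4.5,140+y/4.5),15)for x,y in[(265,38),(690,225)]];d=e[0]-e[1];print(e,np.degrees(np.arctan2(d[1],d[0])))
# module hinge edge corners at right in top crop, housing bottom z=15..29 ; scene crop
for x,y in [(360,175),(305,210)]:pass
```

```text
[[-0.     0.398 -0.918]
 [ 0.001 -0.918 -0.398]
 [-1.    -0.001 -0.   ]] -66.57736107507823 -156.57736437868476
[array([742.2811481, 106.7891707,  15.       ]), array([ 591.86743814, -205.14615103,   15.        ])] 64.25685906019278
```

Call:
apply_moves(plan=[0, 0, 0, -0.004, -0.0357, -0.0495, 0, 0, 0, 0, -0.004, -0.0357, -0.0495, 0, 0, 0, 0, -0.004, -0.0357, -0.0495, 0, 0, 0, 0, -0.004, -0.0357, -0.0495, 0, 0, 0, 0, -0.004, -0.0357, -0.0495, 0], force=20)

```text
clock: 0.92
eef_pos: [375.4, -240.7, 202.1]
eef_rot: [2.158, 1.57, -0.575]
wrist_force: [0.8, -0.7, 0.3]
finger_gap: 47.5
```

Call:
apply_moves(plan=[0, 0, 0, 0, -0.0357, -0.0495, 0, 0, 0, 0, 0, -0.0357, -0.0495, 0, 0, 0, 0, 0, -0.0357, -0.0495, 0, 0, 0, 0, 0, -0.0357, -0.0495, 0, 0, 0, 0, 0, -0.0357, -0.0495, 0])

```text
clock: 1.55
eef_pos: [531.7, 21.7, 202.0]
eef_rot: [2.488, 1.57, -0.244]
wrist_force: [1.1, -0.3, 0.4]
finger_gap: 0.8
```

Call:
apply_moves(plan=[-0.18, 0, 0, 0, 0, 0, 0, -0.18, 0, 0, 0, 0, 0, 0, -0.18, 0, 0, 0, 0, 0, 0, -0.16, 0, 0, 0, 0, 0, 0, 0, 0, 0, 0, 0, 0, 0])

```text
clock: 2.17
eef_pos: [530.9, 19.7, 201.8]
eef_rot: [-1.041, 1.571, -3.075]
wrist_force: [-0.5, -0.1, 0.4]
finger_gap: 0.8
```

```bash
cat > look.py <<'E'
import sys
from h import *
from cell import cams,readout
import pickle
n=sys.argv[1]
s=readout.read_state();c=cams.camera("wrist");cv2.imwrite(f"pics/{n}.png",c["image"][:,:,::-1])
pickle.dump((s,c),open(n+".pkl","wb"))
Rt=rm(s["eef_rot"]);print(s["clock"],s["eef_pos"],s["wrist_force"],s["finger_gap"],"tool z yaw",np.degrees(np.arctan2(Rt[1,2],Rt[0,2])),Rt[:,0].round(4),s["joints"].round(2))
E
python3 look.py w1
```

```text
2.175 [530.89275083  19.68734207 201.79278884] [-0.50340084 -0.12150335  0.37797122] 0.7816898481545135 tool z yaw -116.52521262159489 [-1.e-04 -0.e+00 -1.e+00] [-0.03  0.24  1.55 -0.    1.35  0.43]
```

View pics/w1.png

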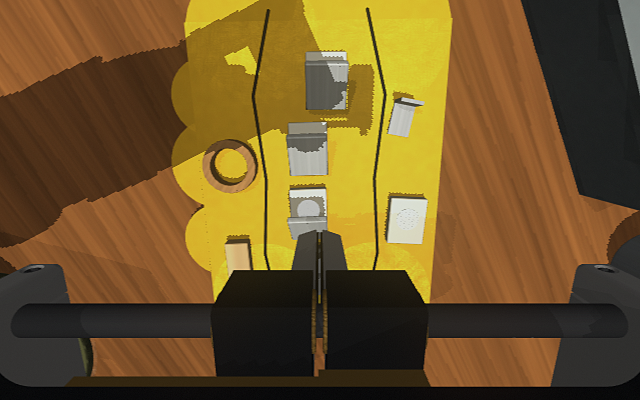

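Run:
```python
import cv2
a=cv2.imread('pics/w1.png')[40:245,260:390];cv2.imwrite('pics/w1c.png',cv2.resize(a,None,fx=2.9*1.6,fy=2.9,interpolation=cv2.INTER_CUBIC) if 0 else cv2.resize(a[:105],None,fx=5,fy=5,interpolation=cv2.INTER_CUBIC))
cv2.imwrite('pics/w1d.png',cv2.resize(a[100:],None,fx=5,fy=5,interpolation=cv2.INTER_CUBIC))
```

```text
(no output)
```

View pics/w1c.png

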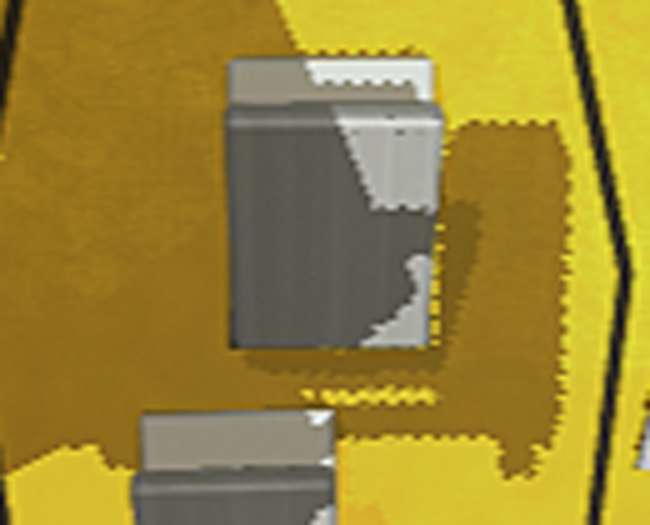

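View pics/w1d.png

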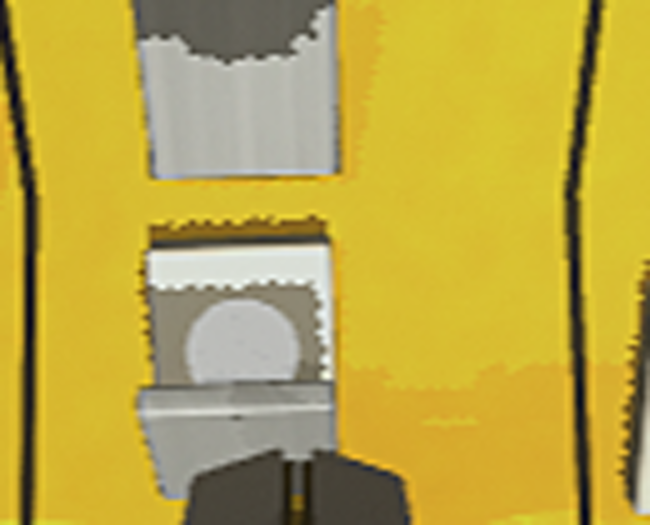

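Run:
```python
from h import *
import pickle
s,c=pickle.load(open('w1.pkl','rb'))
g=lambda x,y,o:(260+(x)/5-.4,o+(y)/5-.4)
for n,a,b in[("m4",g(230,60,40),g(433,58,40)),("m3",g(143,414,40),g(332,410,40)),("m2",g(148,247,140),g(329,243,140))]:
    A=onz(c,a,29,s);B=onz(c,b,29,s);d=B-A;yaw=np.degrees(np.arctan2(d[1],d[0]))+90
    m=(A+B)/2;print(n,A,B,np.linalg.norm(d),"yaw",yaw)
# sign right edge px: 
A=onz(c,(452,20),15,s);B=onz(c,(428,300),15,s);d=A-B;print("sign yaw",np.degrees(np.arctan2(d[1],d[0])),A,B)
```

```text
m4 [583.12209552 159.44597227  29.        ] [623.34806725 139.84139393  29.        ] 44.74894740128532 yaw 64.01719178654061
m3 [530.60363739 101.20303952  29.        ] [570.30382074  82.4148184   29.        ] 43.92154153951707 yaw 64.6740177999958
m2 [494.77738574  30.88945997  29.        ] [534.87016052  12.01765938  29.        ] 44.31224939663407 yaw 64.79348010076146
sign yaw 64.02713572881459 [745.14950106 118.12865756  15.        ] [ 591.68558979 -196.89757403   15.        ]
```

Call:
apply_moves(plan=[-0.01, 0, 0, 0.014, 0.001, 0.057, 0, 0, 0, 0, 0.014, 0.001, 0.057, 0, 0, 0, 0, 0.014, 0.002, 0.056, 0, 0, 0, 0, 0, 0, 0, 0])

```text
clock: 2.72
eef_pos: [458.3, -137.1, 159.2]
eef_rot: [-1.287, 1.569, 2.966]
wrist_force: [0.7, 0.7, -0.2]
finger_gap: 0.5
```

```bash
python3 look.py w2
python3 - <<'E'
import cv2
a=cv2.imread('pics/w2.png')
cv2.imwrite('pics/w2c.png',cv2.resize(a[0:260,220:420],None,fx=3,fy=3,interpolation=cv2.INTER_CUBIC)[:600] if 0 else cv2.resize(a[0:240,200:440],None,fx=2.5,fy=2.5,interpolation=cv2.INTER_CUBIC))
E
```

```text
2.725 [ 458.26508507 -137.10927107  159.15585281] [ 0.65018129  0.70337053 -0.20717564] 0.45733018535837894 tool z yaw -116.35003405200608 [-1.3e-03  2.0e-04 -1.0e+00] [-0.37  0.16  1.75 -0.    1.24  0.09]
```

View pics/w2.png

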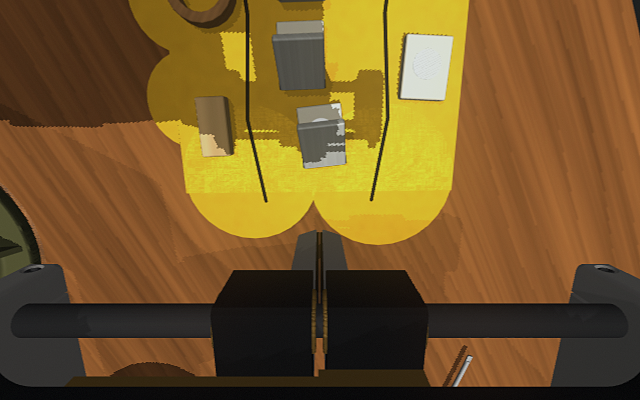

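View pics/w2c.png

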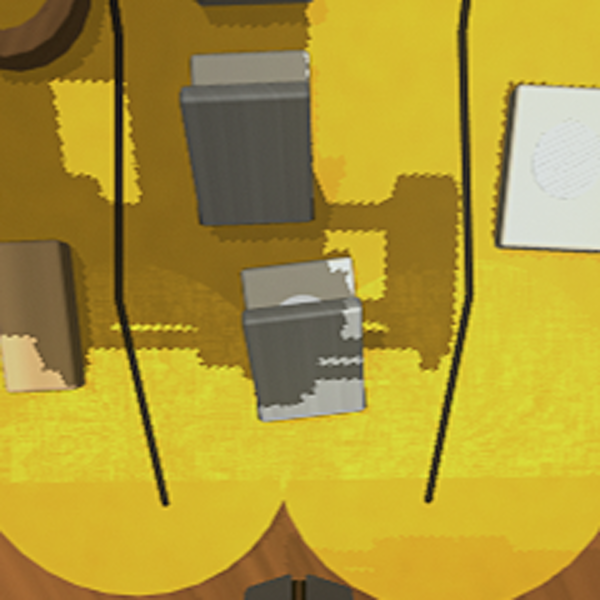

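Run:
```python
from h import *
import pickle
s1,c1=pickle.load(open('w1.pkl','rb'));s,c=pickle.load(open('w2.pkl','rb'))
g=lambda x,y:(200+x/2.5-.3,y/2.5-.3)
th=np.radians(64.1);U=np.array([np.cos(th),np.sin(th),0]);V=np.array([-U[1],U[0],0])
def rep(n,c,s,a,b,z):
    A=onz(c,a,z,s);B=onz(c,b,z,s);d=B-A;m=(A+B)/2
    print(n,m.round(1),"uv",(m@U).round(1),(m@V).round(1),np.linalg.norm(d).round(1),"yaw",(np.degrees(np.arctan2(d[1],d[0]))+90).round(1))
    return A,B
rep("m1 far",c,s,g(244,268),g(350,256),29)
rep("m1 hinge",c,s,g(258,420),g(365,410),33)
a=rep("m2 far",c,s,g(192,57),g(307,51),29)
rep("m2 hinge",c,s,g(198,225),g(312,219),33)
h=lambda x,y,o:(260+(x)/5-.4,o+(y)/5-.4)
rep("m4 hinge",c1,s1,h(230,348,40),h(428,347,40),33)
rep("m3 hinge",c1,s1,h(155,178,140),h(337,172,140),33)
# triangulate m2 far corners
P1=[h(148,247,140),h(329,243,140)];P2=[g(192,57),g(307,51)]
def M(c,s):
    Rc,p=pose(c,s);return K(c)@np.c_[Rc.T,-Rc.T@p]
X=cv2.triangulatePoints(M(c1,s1),M(c,s),np.array(P1).T.astype(float),np.array(P2).T.astype(float));print((X[:3]/X[3]).T)
A=onz(c,(468,10),15,s);B=onz(c,(452,180),15,s);d=A-B;print("sign yaw",np.degrees(np.arctan2(d[1],d[0])))
print("tcp uv",s["eef_pos"]@U,s["eef_pos"]@V)
```

```text
m1 far [496.9 -55.6  29. ] uv 167.0 -471.3 43.3 yaw 69.8
m1 hinge [ 475.  -113.6   33. ] uv 105.3 -476.9 45.2 yaw 69.0
m2 far [514.3  20.6  29. ] uv 243.2 -453.7 44.1 yaw 66.3
m2 hinge [488.6 -34.8  33. ] uv 182.1 -454.7 45.3 yaw 66.5
m4 hinge [575.7  95.1  33. ] uv 337.0 -476.3 45.1 yaw 63.8
m3 hinge [524.7  36.5  33. ] uv 262.1 -456.0 43.6 yaw 65.4
[[494.1969948   30.42234149  25.70227578]
 [534.72437214  11.89380583  28.14308506]]
sign yaw 64.35227607221023
tcp uv 76.83329734686014 -472.1254968985888
```

Call:
apply_moves(plan=[-0.008, 0, 0, 0.05, 0, 0, 0, 0, 0, 0, 0.05, 0, 0, 0, 0, 0, 0, 0.016, 0, 0, 0, 0, 0, 0, 0, 0, 0, 0, 0, 0, 0, 0, 0, 0, 0])

```text
clock: 3.4
eef_pos: [461.0, -134.9, 45.6]
eef_rot: [1.668, 1.568, -0.347]
wrist_force: [0.2, -0.2, 0.2]
finger_gap: 0.6
```

```bash
cat > st.py <<'E'
from h import *
from cell import readout
s=readout.read_state();th=np.radians(64.1);U=np.array([np.cos(th),np.sin(th),0]);V=np.array([-U[1],U[0],0])
Rt=rm(s["eef_rot"]);p=s["eef_pos"]
print("t%.2f u%.1f v%.1f z%.2f"%(s["clock"],p@U,p@V,p[2]),"F",s["wrist_force"].round(1),"yaw %.2f"%(np.degrees(np.arctan2(Rt[1,2],Rt[0,2]))+180),Rt[:,0].round(4))
E
python3 st.py; python3 look.py w3
```

```text
t3.40 u80.0 v-473.6 z45.62 F [ 0.2 -0.2  0.2] yaw 64.56 [ 2.5e-03 -9.0e-04 -1.0e+00]
3.4 [ 460.95089557 -134.857254     45.61854131] [ 0.20081492 -0.15602606  0.20461743] 0.5902866109908449 tool z yaw -115.44047465422052 [ 2.5e-03 -9.0e-04 -1.0e+00] [-0.36  0.31  1.85  0.    0.97  0.08]
```

View pics/w3.png

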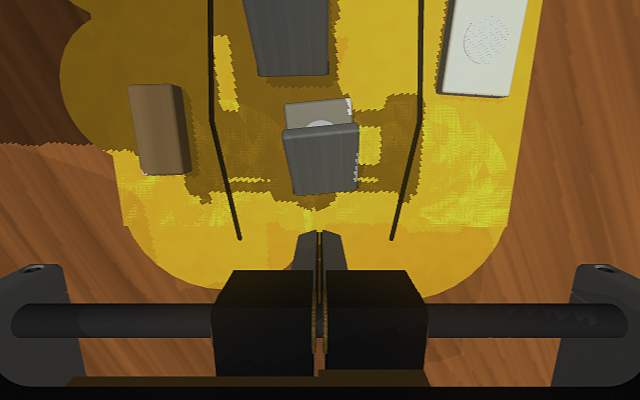

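Call:
apply_moves(plan=[0, 0, 0, 0.0085, 0, 0, 0, 0, 0, 0, 0, 0, 0, 0, 0, 0, 0, 0, 0, 0, 0])

```text
clock: 3.82
eef_pos: [459.8, -134.8, 35.4]
eef_rot: [1.891, 1.571, -0.123]
wrist_force: [-0.0, 0.4, 1.0]
finger_gap: 0.6
```

```bash
python3 st.py
```

```text
t3.83 u79.6 v-472.5 z35.44 F [-0.   0.4  1. ] yaw 64.55 [ 0. -0. -1.]
```

Call:
apply_moves(plan=[0, 0, 0, -0.002, 0, 0, 0, 0, 0, 0, 0, 0, -0.006, 0, 0, 0, 0, 0, 0, -0.006, 0, 0, 0, 0, 0, 0, -0.006, 0, 0, 0, 0, 0, 0, -0.006, 0])

```text
clock: 4.45
eef_pos: [470.3, -112.6, 37.3]
eef_rot: [-2.208, 1.571, 2.06]
wrist_force: [-0.2, 0.2, -0.6]
finger_gap: 0.6
```

```bash
python3 st.py
```

```text
t4.45 u104.1 v-472.2 z37.33 F [-0.2  0.2 -0.6] yaw 64.57 [-0.  0. -1.]
```

Call:
apply_moves(plan=[0, 0, 0, 0, 0, -0.006, 0, 0, 0, 0, 0, 0, -0.006, 0, 0, 0, 0, 0, 0, -0.006, 0, 0, 0, 0, 0, 0, -0.006, 0])

```text
clock: 4.95
eef_pos: [480.6, -91.1, 37.4]
eef_rot: [0.983, 1.571, -1.032]
wrist_force: [-0.4, -0.0, 0.4]
finger_gap: 0.6
```

```bash
python3 st.py;python3 look.py w4
```

```text
t4.95 u128.0 v-472.1 z37.36 F [-0.4 -0.   0.4] yaw 64.56 [ 0. -0. -1.]
4.95 [480.55030503 -91.05554648  37.36281151] [-0.44642495 -0.0207205   0.37258475] 0.619639815805913 tool z yaw -115.43828654832429 [ 0. -0. -1.] [-0.26  0.34  1.83 -0.    0.96  0.18]
```

View pics/w4.png

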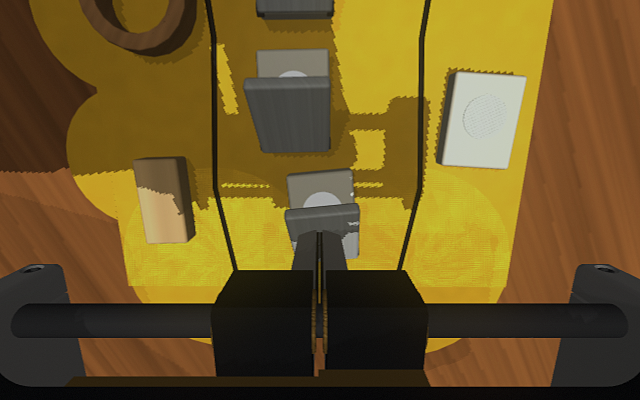

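```bash
cat > ang.py <<'E'
import sys,pickle
from h import *
def ends(c,s,far,yaw):
    # far: xy of the mid of housing far edge; project top far edge mid of cover for angles
    y=np.radians(yaw);x=np.array([np.cos(y),np.sin(y),0]);hp=np.array([far[0],far[1],29])-58*x
    for a in (0,.05,.1,.2,.3,.4,.5,.6,.7,.8,.9):
        d=np.cos(a)*x+[0,0,np.sin(a)];n=-np.sin(a)*x+[0,0,np.cos(a)]
        print(a,proj(c,[hp+56*d+8*n,hp+56*d],s).round(1).tolist())
    print("hinge",proj(c,[hp,np.array([far[0],far[1],29])],s).round(1).tolist())
E
python3 - <<'E'
from ang import *
s,c=pickle.load(open('w4.pkl','rb'));ends(c,s,(496.9,-55.6),69)
ends(c,s,(514.3,20.6),66)
E
```

```text
0 [[319.8, 177.5], [319.8, 175.6]]
0.05 [[319.8, 179.0], [319.8, 176.3]]
0.1 [[319.9, 180.6], [319.8, 177.3]]
0.2 [[320.2, 184.7], [319.9, 180.0]]
0.3 [[320.5, 189.8], [320.1, 183.7]]
0.4 [[320.8, 195.9], [320.4, 188.3]]
0.5 [[321.3, 202.9], [320.7, 193.9]]
0.6 [[321.8, 210.9], [321.1, 200.5]]
0.7 [[322.4, 219.6], [321.6, 208.0]]
0.8 [[323.1, 229.0], [322.2, 216.3]]
0.9 [[323.8, 239.0], [322.8, 225.3]]
hinge [[325.7, 251.9], [319.5, 172.7]]
0 [[291.2, 50.9], [292.3, 53.8]]
0.05 [[290.8, 50.7], [291.9, 52.9]]
0.1 [[290.5, 50.8], [291.6, 52.3]]
0.2 [[289.7, 51.7], [290.8, 51.8]]
0.3 [[289.1, 53.9], [290.1, 52.3]]
0.4 [[288.5, 57.3], [289.4, 53.9]]
0.5 [[287.9, 62.0], [288.8, 56.8]]
0.6 [[287.4, 67.9], [288.2, 60.9]]
0.7 [[287.1, 75.1], [287.7, 66.3]]
0.8 [[286.8, 83.5], [287.3, 72.9]]
0.9 [[286.6, 93.0], [287.0, 80.7]]
hinge [[296.2, 145.3], [292.2, 50.3]]
```

Run:
```python
from ang import *
s,c=pickle.load(open('w4.pkl','rb'));Rt=rm(s["eef_rot"])
for o in ([0,0,0],[0,0,-8],[0,0,8],[0,12.5,-8],[-19,0,-8],[-60,0,-8]): print(o,proj(c,s["eef_pos"]+Rt@np.array(o,float),s))
from cell import cams
sc=cams.camera("scene");cv2.imwrite("pics/s4.png",cv2.resize(sc["image"][130:250,250:420,::-1],None,fx=4.5,fy=4.5,interpolation=cv2.INTER_CUBIC))
```

```text
[0, 0, 0] [[320.17750592 231.19329576]]
[0, 0, -8] [[320.1936362  220.01421066]]
[0, 0, 8] [[320.16166961 242.16863964]]
[0, 12.5, -8] [[338.63079572 220.02264169]]
[-19, 0, -8] [[320.30297742 229.14277502]]
[-60, 0, -8] [[320.62794657 256.27345505]]
```

View pics/s4.png

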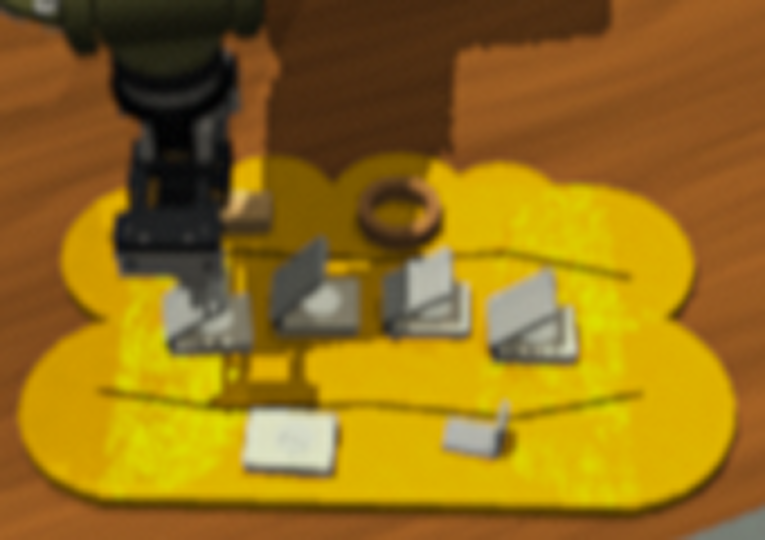

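Run:
```python
import cv2
a=cv2.imread('pics/w4.png')
cv2.imwrite('pics/w4c.png',cv2.resize(a[150:280,260:390],None,fx=4.6,fy=4.6,interpolation=cv2.INTER_CUBIC))
```

```text
(no output)
```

View pics/w4c.png

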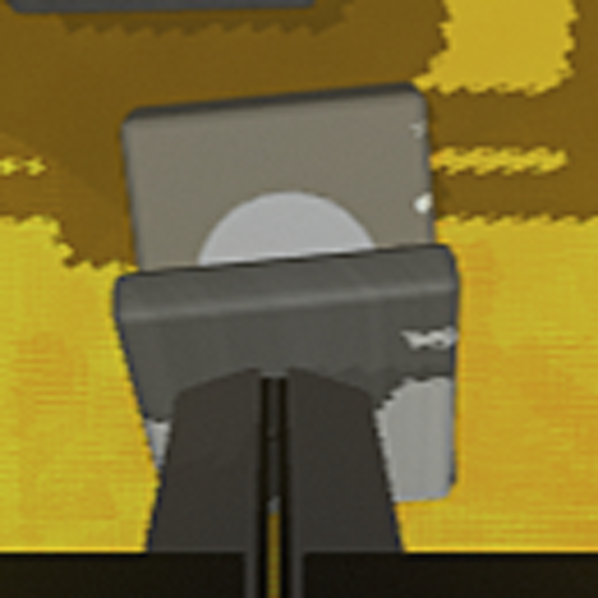

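Run:
```python
from ang import *
from cell import cams
s,c=pickle.load(open('w4.pkl','rb'))
sc=cams.camera("scene");
q=lambda P:((proj(sc,P)-[250,130])*4.5).round(0).tolist()
p=s["eef_pos"];print("tcp",q(p),q(p+[0,0,10]),q(p+[0,0,20]))
for far,yaw in[((496.9,-55.6),69),((514.3,20.6),66)]:
    y=np.radians(yaw);x=np.array([np.cos(y),np.sin(y),0]);w=np.array([-x[1],x[0],0])
    f=np.array([*far,29.]);print("far corners",q(f+23*w),q(f-23*w),"near",q(f-60*x-23*w),"near bottom",q(f-60*x-23*w-[0,0,14]),"hinge mid",q(f-58*x))
a=cv2.cvtColor(sc["image"],cv2.COLOR_RGB2BGR)
cv2.imwrite("pics/s4b.png",cv2.resize(a[180:220,280:340],None,fx=12,fy=12,interpolation=cv2.INTER_CUBIC))
print((proj(sc,p)-[280,180])*12)
```

```text
tcp [[193.0, 308.0]] [[192.0, 299.0]] [[191.0, 289.0]]
far corners [[247.0, 292.0]] [[249.0, 340.0]] near [[164.0, 344.0]] near bottom [[166.0, 357.0]] hinge mid [[167.0, 319.0]]
far corners [[354.0, 276.0]] [[355.0, 323.0]] near [[271.0, 324.0]] near bottom [[272.0, 337.0]] hinge mid [[274.0, 300.0]]
[[154.48249955 220.91530152]]
```

View pics/s4b.png

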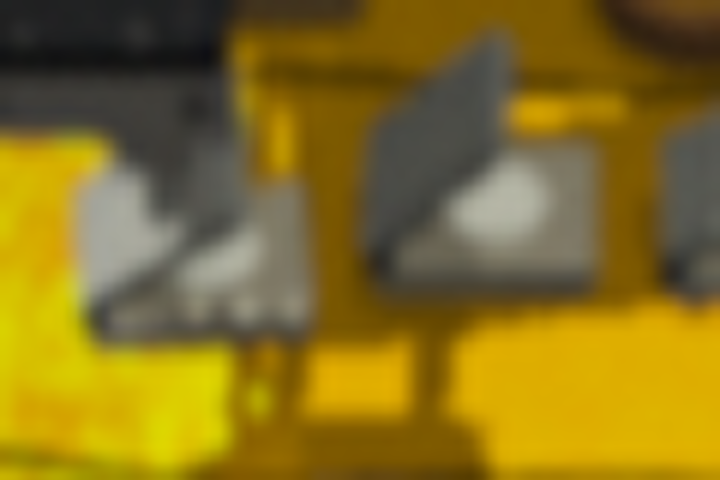

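Run:
```python
from ang import *
from cell import cams
sc=cams.camera("scene")
q=lambda P:((proj(sc,P)-[280,180])*12).round(0).tolist()[0]
y=np.radians(69);x=np.array([np.cos(y),np.sin(y),0]);w=np.array([-x[1],x[0],0])
h=np.array([496.9,-55.6,29])-58*x
for a in(0,.1,.2,.3,.4,.5,.6,.7):
    d=np.cos(a)*x+[0,0,np.sin(a)];print(a,"near",q(h-22*w),q(h-22*w+56*d),"far end",q(h+22*w+56*d))
s,c=pickle.load(open('w3.pkl','rb'));ends(c,s,(496.9,-55.6),69)
```

```text
0 near [85.0, 314.0] [295.0, 305.0] far end [293.0, 181.0]
0.1 near [85.0, 314.0] [293.0, 291.0] far end [291.0, 168.0]
0.2 near [85.0, 314.0] [289.0, 278.0] far end [286.0, 154.0]
0.3 near [85.0, 314.0] [283.0, 265.0] far end [280.0, 141.0]
0.4 near [85.0, 314.0] [274.0, 252.0] far end [272.0, 128.0]
0.5 near [85.0, 314.0] [264.0, 240.0] far end [262.0, 116.0]
0.6 near [85.0, 314.0] [252.0, 229.0] far end [250.0, 105.0]
0.7 near [85.0, 314.0] [238.0, 218.0] far end [236.0, 94.0]
0 [[318.1, 101.7], [318.1, 102.5]]
0.05 [[318.1, 102.2], [318.1, 102.3]]
0.1 [[318.2, 102.9], [318.1, 102.4]]
0.2 [[318.4, 105.1], [318.2, 103.2]]
0.3 [[318.7, 108.3], [318.4, 105.0]]
0.4 [[319.0, 112.7], [318.6, 107.8]]
0.5 [[319.5, 118.1], [318.9, 111.6]]
0.6 [[320.0, 124.6], [319.4, 116.6]]
0.7 [[320.6, 132.1], [319.8, 122.6]]
0.8 [[321.3, 140.5], [320.4, 129.6]]
0.9 [[322.0, 149.7], [321.0, 137.5]]
hinge [[324.2, 184.7], [317.8, 99.4]]
```

Run:
```python
import cv2
from ang import *
a=cv2.imread('pics/w3.png')
cv2.imwrite('pics/w3c.png',cv2.resize(a[85:255,260:390],None,fx=3.5,fy=3.5,interpolation=cv2.INTER_CUBIC))
from cell import cams
sc=cams.camera("scene");s,c=pickle.load(open('w4.pkl','rb'));Rt=rm(s["eef_rot"])
for o in ([0,0,0],[0,0,8],[0,12,8],[0,12,-8],[0,0,-8],[-23,0,-8],[-23,12,-8],[-23,12,8],[-23,-12,-8],[-23,-12,8]):print(o,((proj(sc,s["eef_pos"]+Rt@np.array(o,float))-[280,180])*12).round(0))
```

```text
[0, 0, 0] [[154. 221.]]
[0, 0, 8] [[125. 221.]]
[0, 12, 8] [[121. 254.]]
[0, 12, -8] [[181. 255.]]
[0, 0, -8] [[184. 221.]]
[-23, 0, -8] [[178. 164.]]
[-23, 12, -8] [[175. 198.]]
[-23, 12, 8] [[114. 198.]]
[-23, -12, -8] [[182. 131.]]
[-23, -12, 8] [[122. 130.]]
```

View pics/w3c.png

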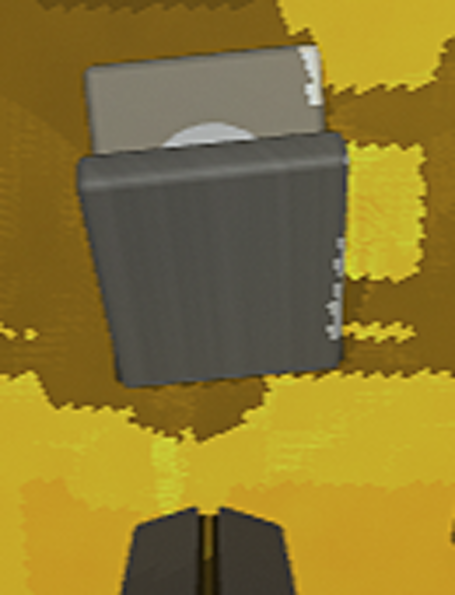

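Call:
apply_moves(plan=[0, 0, 0, 0.003, 0, -0.001, 0, 0, 0, 0, 0.003, 0, -0.001, 0, 0, 0, 0, 0, 0, 0, 0])

```text
clock: 5.58
eef_pos: [481.0, -89.5, 31.0]
eef_rot: [-1.419, 1.57, 2.849]
wrist_force: [0.7, -0.5, 0.1]
finger_gap: 0.7
```

```bash
python3 st.py;python3 look.py w5
python3 - <<'E'
import cv2
from ang import *
a=cv2.imread('pics/w5.png')
cv2.imwrite('pics/w5c.png',cv2.resize(a[150:280,260:390],None,fx=4.6,fy=4.6,interpolation=cv2.INTER_CUBIC))
s,c=pickle.load(open('w5.pkl','rb'));ends(c,s,(496.9,-55.6),69)
E
```

```text
t5.58 u129.6 v-471.8 z30.99 F [ 0.7 -0.5  0.1] yaw 64.56 [-6.e-04  2.e-04 -1.e+00]
5.575 [481.0432     -89.53278636  30.99488714] [ 0.69925749 -0.46273292  0.0936657 ] 0.7170183303596079 tool z yaw -115.44113847484454 [-6.e-04  2.e-04 -1.e+00] [-0.26  0.36  1.84  0.    0.95  0.19]
0 [[320.1, 181.6], [320.1, 179.5]]
0.05 [[320.2, 183.2], [320.1, 180.3]]
0.1 [[320.3, 185.0], [320.1, 181.4]]
0.2 [[320.5, 189.3], [320.3, 184.3]]
0.3 [[320.8, 194.6], [320.5, 188.2]]
0.4 [[321.2, 201.0], [320.7, 193.0]]
0.5 [[321.7, 208.4], [321.1, 198.9]]
0.6 [[322.2, 216.7], [321.5, 205.8]]
0.7 [[322.8, 225.8], [322.0, 213.7]]
0.8 [[323.5, 235.7], [322.6, 222.4]]
0.9 [[324.2, 246.0], [323.3, 231.8]]
hinge [[326.1, 257.6], [319.9, 176.5]]
```

View pics/w5c.png

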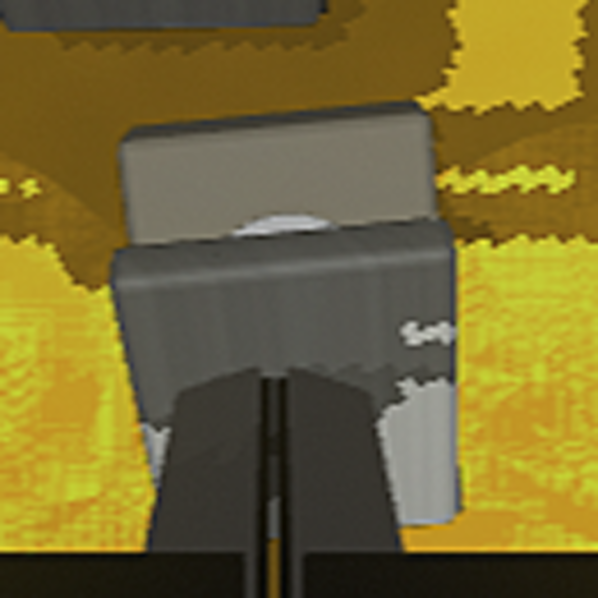

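Call:
apply_moves(plan=[0, 0, 0, 0.003, 0, -0.001, 0, 0, 0, 0, 0.003, 0, -0.001, 0, 0, 0, 0, 0.003, 0, -0.001, 0, 0, 0, 0, 0.002, 0, -0.001, 0, 0, 0, 0, 0, 0, 0, 0])

```text
clock: 6.25
eef_pos: [482.9, -85.9, 20.2]
eef_rot: [-1.359, 1.57, 2.91]
wrist_force: [-0.0, 0.0, -0.6]
finger_gap: 0.1
```

```bash
python3 st.py;python3 look.py w6
python3 - <<'E'
import cv2
from ang import *
a=cv2.imread('pics/w6.png')
cv2.imwrite('pics/w6c.png',cv2.resize(a[150:280,260:390],None,fx=4.6,fy=4.6,interpolation=cv2.INTER_CUBIC))
s,c=pickle.load(open('w6.pkl','rb'));ends(c,s,(496.9,-55.6),69)
E
```

```text
t6.25 u133.6 v-471.9 z20.16 F [-0.   0.  -0.6] yaw 64.57 [-3.e-04  1.e-04 -1.e+00]
6.25 [482.87533426 -85.90366528  20.15942782] [-0.02781381  0.03805222 -0.63248913] 0.10113939418311739 tool z yaw -115.43498670144359 [-3.e-04  1.e-04 -1.e+00] [-0.25  0.38  1.84 -0.    0.93  0.19]
0 [[320.0, 191.4], [320.0, 188.8]]
0.05 [[320.1, 193.2], [320.0, 189.8]]
0.1 [[320.2, 195.2], [320.0, 191.1]]
0.2 [[320.4, 200.0], [320.2, 194.3]]
0.3 [[320.8, 205.9], [320.4, 198.7]]
0.4 [[321.2, 212.9], [320.7, 204.1]]
0.5 [[321.7, 221.0], [321.0, 210.6]]
0.6 [[322.2, 230.0], [321.5, 218.2]]
0.7 [[322.9, 239.9], [322.0, 226.7]]
0.8 [[323.6, 250.6], [322.7, 236.1]]
0.9 [[324.4, 261.7], [323.3, 246.4]]
hinge [[326.3, 269.8], [319.7, 185.7]]
```

View pics/w6c.png

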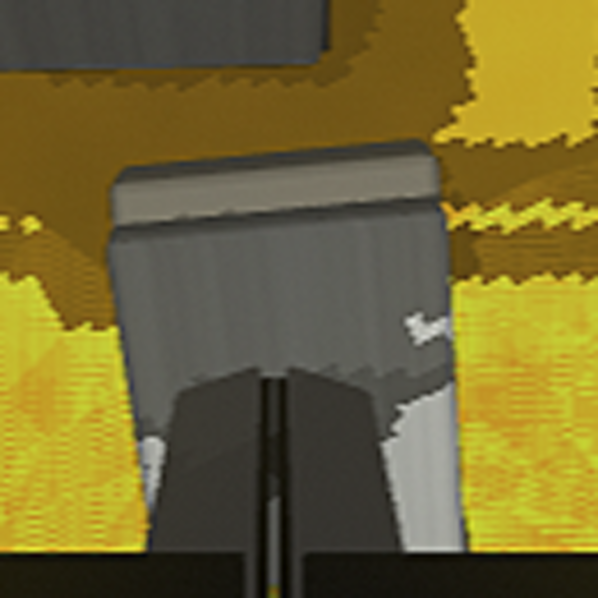

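Call:
apply_moves(plan=[0, 0, 0, 0.003, 0, -0.001, 0, 0, 0, 0, 0.003, 0, -0.002, 0, 0, 0, 0, 0, -0.001, -0.004, 0, 0, 0, 0, 0, 0, 0, 0])

```text
clock: 6.8
eef_pos: [485.1, -78.9, 14.4]
eef_rot: [-1.855, 1.571, 2.414]
wrist_force: [1.0, 0.3, -1.2]
finger_gap: 0.5
```

```bash
python3 st.py
```

```text
t6.80 u140.9 v-470.9 z14.35 F [ 1.   0.3 -1.2] yaw 64.58 [-0.  0. -1.]
```

Call:
apply_moves(plan=[0, 0, 0, 0.001, 0, -0.003, 0, 0, 0, 0, 0.001, -0.001, -0.003, 0, 0, 0, 0, 0, 0, 0, 0])

```text
clock: 7.18
eef_pos: [487.5, -74.1, 13.3]
eef_rot: [1.3, 1.568, -0.715]
wrist_force: [-2.9, -5.5, 10.7]
finger_gap: 0.5
```

```bash
python3 st.py;python3 look.py w7
python3 - <<'E'
import cv2
from ang import *
a=cv2.imread('pics/w7.png')
cv2.imwrite('pics/w7c.png',cv2.resize(a[150:280,260:390],None,fx=4.6,fy=4.6,interpolation=cv2.INTER_CUBIC))
s,c=pickle.load(open('w7.pkl','rb'));ends(c,s,(496.9,-55.6),69)
E
```

```text
t7.17 u146.3 v-470.9 z13.29 F [-2.9 -5.5 10.7] yaw 64.57 [ 0.0018 -0.0016 -1.    ]
7.175 [487.51465753 -74.08657186  13.28873131] [-2.90346555 -5.50914439 10.69340395] 0.46580258305706473 tool z yaw -115.42673633254708 [ 0.0018 -0.0016 -1.    ] [-0.22  0.39  1.84 -0.    0.91  0.22]
0 [[321.6, 214.7], [321.5, 211.0]]
0.05 [[321.7, 216.8], [321.5, 212.4]]
0.1 [[321.9, 219.1], [321.6, 214.0]]
0.2 [[322.2, 224.7], [321.8, 218.0]]
0.3 [[322.6, 231.4], [322.1, 223.1]]
0.4 [[323.1, 239.2], [322.5, 229.2]]
0.5 [[323.6, 248.1], [322.9, 236.5]]
0.6 [[324.3, 257.9], [323.4, 244.8]]
0.7 [[325.0, 268.5], [324.1, 254.1]]
0.8 [[325.8, 279.8], [324.8, 264.3]]
0.9 [[326.6, 291.6], [325.5, 275.2]]
hinge [[327.8, 291.9], [321.2, 207.9]]
```

View pics/w7c.png

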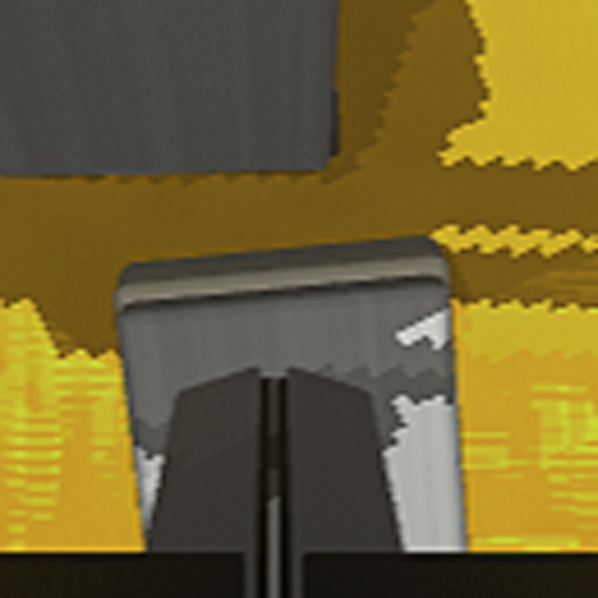

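Call:
apply_moves(plan=[0, 0, 0, -0.0006, -0.001, -0.006, 0, 0, 0, 0, 0, -0.002, -0.006, 0, 0, 0, 0, 0, -0.002, -0.006, 0])

```text
clock: 7.6
eef_pos: [490.4, -54.9, 13.3]
eef_rot: [1.413, 1.57, -0.602]
wrist_force: [0.2, -3.4, 6.5]
finger_gap: 0.5
```

```bash
python3 st.py;python3 look.py w8
python3 - <<'E'
import cv2
from ang import *
a=cv2.imread('pics/w8.png')
cv2.imwrite('pics/w8c.png',cv2.resize(a[100:280,230:410],None,fx=3.3,fy=3.3,interpolation=cv2.INTER_CUBIC))
E
```

```text
t7.60 u164.8 v-465.1 z13.29 F [ 0.2 -3.4  6.5] yaw 64.57 [ 9.e-04 -6.e-04 -1.e+00]
7.6 [490.3658634  -54.92032134  13.28713188] [ 0.16471245 -3.39577729  6.54500142] 0.48209542815026 tool z yaw -115.43108315197009 [ 9.e-04 -6.e-04 -1.e+00] [-0.19  0.39  1.83 -0.    0.91  0.26]
```

View pics/w8c.png

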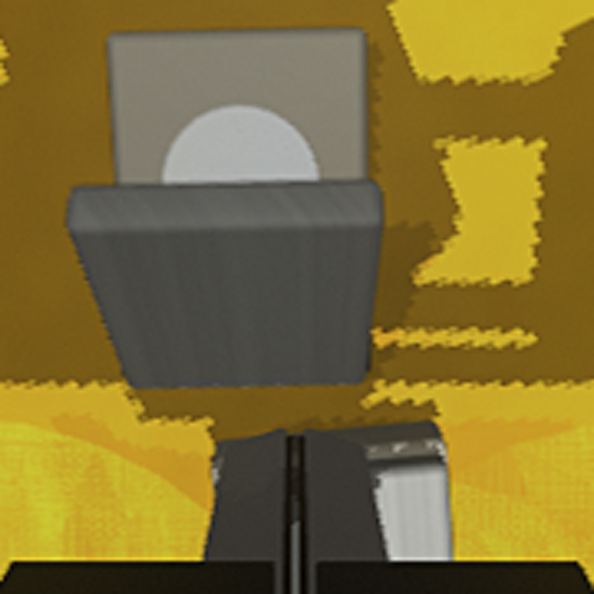

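Call:
apply_moves(plan=[0, 0, 0, -0.0003, -0.0025, -0.006, 0, 0, 0, 0, 0, -0.0025, -0.006, 0, 0, 0, 0, 0, -0.0025, -0.006, 0, 0, 0, 0, 0, -0.0015, -0.006, 0])

```text
clock: 8.15
eef_pos: [492.3, -29.3, 13.6]
eef_rot: [0.865, 1.57, -1.149]
wrist_force: [-1.6, -5.1, 8.1]
finger_gap: 0.9
```

```bash
python3 st.py;python3 look.py w9
python3 - <<'E'
import cv2
from ang import *
a=cv2.imread('pics/w9.png')
cv2.imwrite('pics/w9c.png',cv2.resize(a[100:280,230:410],None,fx=3.3,fy=3.3,interpolation=cv2.INTER_CUBIC))
E
```

```text
t8.15 u188.7 v-455.6 z13.58 F [-1.6 -5.1  8.1] yaw 64.58 [ 3.e-04 -7.e-04 -1.e+00]
8.15 [492.28769712 -29.30164549  13.57574981] [-1.56737234 -5.13985123  8.07498887] 0.8578851024317814 tool z yaw -115.41831542917535 [ 3.e-04 -7.e-04 -1.e+00] [-0.13  0.39  1.83 -0.    0.91  0.31]
```

View pics/w9c.png

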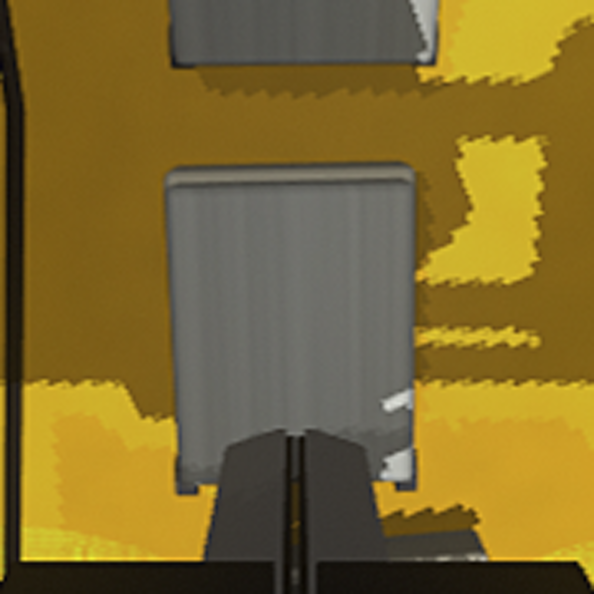

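Call:
apply_moves(plan=[0, 0, 0, -0.0002, 0, -0.008, 0, 0, 0, 0, 0, 0, -0.008, 0, 0, 0, 0, 0, 0, -0.008, 0, 0, 0, 0, 0, 0, -0.008, 0, 0, 0, 0, 0, 0, -0.008, 0])

```text
clock: 8.82
eef_pos: [509.0, 7.0, 13.4]
eef_rot: [-0.754, 1.57, -2.769]
wrist_force: [-1.4, -4.5, 6.4]
finger_gap: 0.4
```

```bash
python3 st.py;python3 look.py w10
python3 - <<'E'
import cv2
from ang import *
a=cv2.imread('pics/w10.png')
cv2.imwrite('pics/w10c.png',cv2.resize(a[100:280,230:410],None,fx=3.3,fy=3.3,interpolation=cv2.INTER_CUBIC))
E
```

```text
t8.82 u228.7 v-454.8 z13.44 F [-1.4 -4.5  6.4] yaw 64.57 [-9.e-04 -3.e-04 -1.e+00]
8.825 [509.04650244   7.03512962  13.43657063] [-1.4041667  -4.4819726   6.41328206] 0.43424503162600714 tool z yaw -115.42772429187234 [-9.e-04 -3.e-04 -1.e+00] [-0.06  0.42  1.79 -0.    0.93  0.39]
```

View pics/w10c.png

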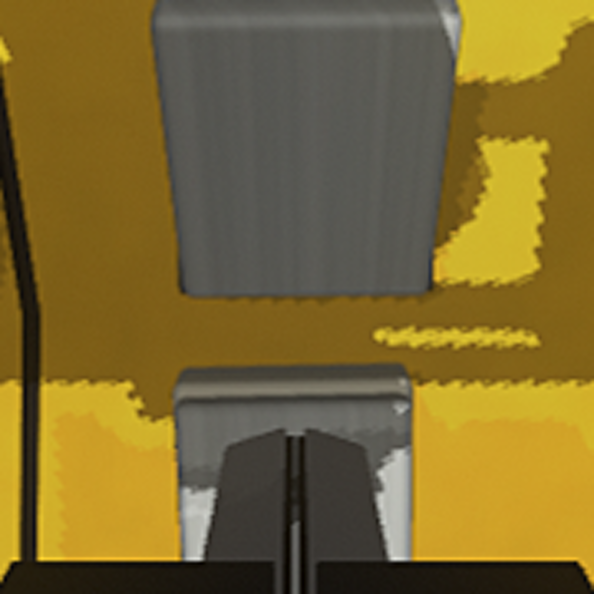

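Call:
apply_moves(plan=[0, 0, 0, -0.0001, 0, -0.008, 0, 0, 0, 0, 0, 0, -0.008, 0, 0, 0, 0, 0, 0.0005, -0.008, 0, 0, 0, 0, 0, 0.0005, -0.008, 0, 0, 0, 0, 0, 0.0005, -0.008, 0])

```text
clock: 9.5
eef_pos: [528.1, 42.5, 13.6]
eef_rot: [0.454, 1.571, -1.561]
wrist_force: [-2.1, -3.1, 4.5]
finger_gap: 0.2
```

```bash
python3 st.py;python3 look.py w11
python3 - <<'E'
import cv2
from ang import *
a=cv2.imread('pics/w11.png')
cv2.imwrite('pics/w11c.png',cv2.resize(a[100:280,230:410],None,fx=3.3,fy=3.3,interpolation=cv2.INTER_CUBIC))
E
```

```text
t9.50 u268.9 v-456.5 z13.64 F [-2.1 -3.1  4.5] yaw 64.57 [ 0.e+00 -3.e-04 -1.e+00]
9.5 [528.11964116  42.51227311  13.64226124] [-2.11164676 -3.10111043  4.53360074] 0.23364235970031233 tool z yaw -115.4307969196956 [ 0.e+00 -3.e-04 -1.e+00] [ 0.01  0.46  1.73 -0.    0.95  0.46]
```

View pics/w11c.png

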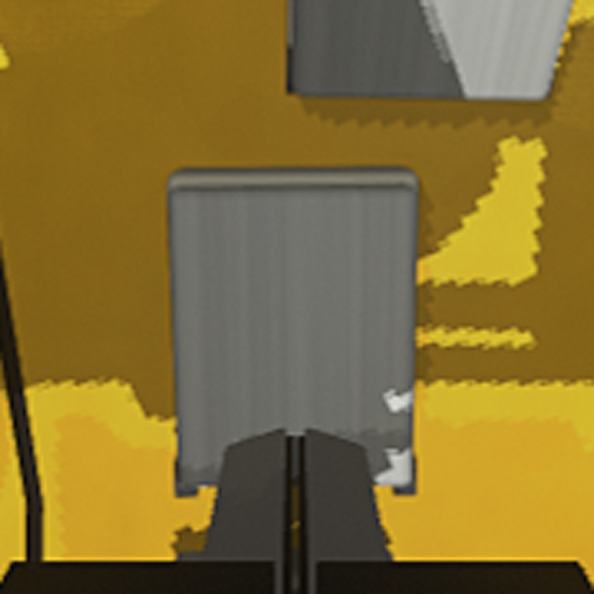

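Call:
apply_moves(plan=[0, 0, 0, 0, 0, -0.008, 0, 0, 0, 0, 0, 0, -0.008, 0, 0, 0, 0, 0, 0, -0.008, 0, 0, 0, 0, 0, 0.002, -0.008, 0, 0, 0, 0, 0, 0.003, -0.007, 0])

```text
clock: 10.18
eef_pos: [549.1, 75.8, 13.5]
eef_rot: [-1.22, 1.57, 3.049]
wrist_force: [-2.0, -2.5, 5.8]
finger_gap: 0.5
```

```bash
python3 st.py;python3 look.py w12
python3 - <<'E'
import cv2
from ang import *
a=cv2.imread('pics/w12.png')
cv2.imwrite('pics/w12c.png',cv2.resize(a[100:280,230:410],None,fx=3.3,fy=3.3,interpolation=cv2.INTER_CUBIC))
E
```

```text
t10.18 u308.0 v-460.8 z13.46 F [-2.  -2.5  5.8] yaw 64.57 [-7.e-04  1.e-04 -1.e+00]
10.175 [549.0960263   75.7673466   13.46437216] [-1.98005052 -2.5006211   5.75668843] 0.500341676122267 tool z yaw -115.4280511769016 [-7.e-04  1.e-04 -1.e+00] [0.07 0.51 1.66 0.   0.98 0.51]
```

View pics/w12c.png

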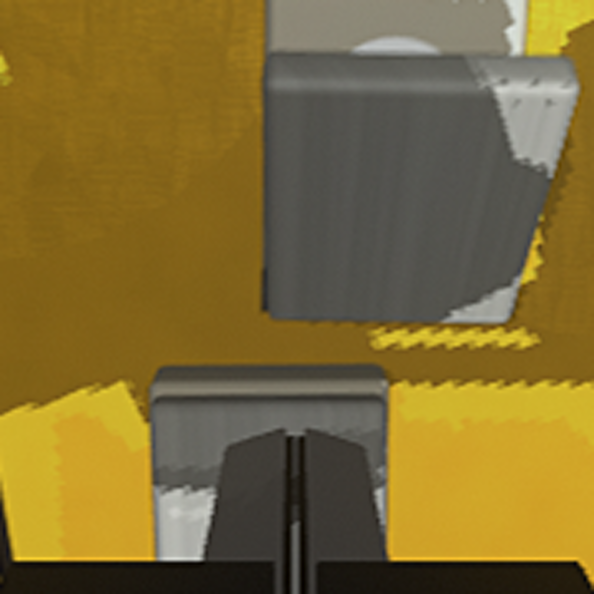

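Call:
apply_moves(plan=[0, 0, 0, 0, 0.002, -0.007, 0, 0, 0, 0, 0, 0.003, -0.007, 0, 0, 0, 0, 0, 0.0035, -0.007, 0, 0, 0, 0, 0, 0.004, -0.006, 0, 0, 0, 0, 0, 0.002, -0.006, 0])

```text
clock: 10.85
eef_pos: [576.8, 99.0, 13.6]
eef_rot: [0.121, 1.571, -1.893]
wrist_force: [-3.6, -3.5, 6.3]
finger_gap: 0.7
```

```bash
python3 st.py;python3 look.py w13
python3 - <<'E'
import cv2
from ang import *
a=cv2.imread('pics/w13.png')
cv2.imwrite('pics/w13c.png',cv2.resize(a[100:280,230:410],None,fx=3.3,fy=3.3,interpolation=cv2.INTER_CUBIC))
E
```

```text
t10.85 u341.0 v-475.6 z13.62 F [-3.6 -3.5  6.3] yaw 64.57 [-1.e-04 -2.e-04 -1.e+00]
10.85 [576.8058175   98.98376667  13.61611358] [-3.57218963 -3.53982968  6.34337308] 0.7263184892404997 tool z yaw -115.43445811374316 [-1.e-04 -2.e-04 -1.e+00] [ 0.11  0.56  1.57 -0.    1.01  0.55]
```

View pics/w13c.png

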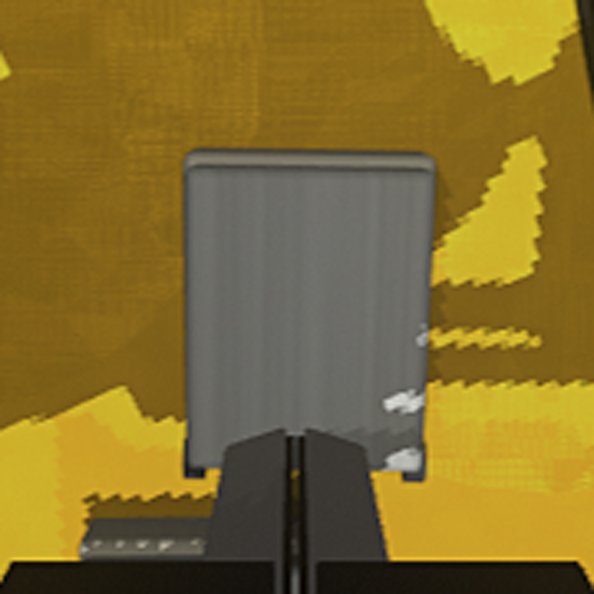

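Call:
apply_moves(plan=[0, 0, 0, 0, 0.001, -0.009, 0, 0, 0, 0, 0, 0.001, -0.009, 0, 0, 0, 0, 0, 0.0005, -0.009, 0, 0, 0, 0, 0, 0.0005, -0.009, 0, 0, 0, 0, 0, 0, -0.009, 0])

```text
clock: 11.52
eef_pos: [598.7, 138.7, 13.5]
eef_rot: [2.527, 1.571, 0.512]
wrist_force: [-0.9, -4.4, 4.5]
finger_gap: 0.7
```

```bash
python3 st.py;python3 look.py w14
python3 - <<'E'
import cv2
from ang import *
a=cv2.imread('pics/w14.png')
cv2.imwrite('pics/w14c.png',cv2.resize(a[100:280,230:410],None,fx=3.3,fy=3.3,interpolation=cv2.INTER_CUBIC))
from cell import cams
sc=cams.camera("scene");cv2.imwrite("pics/s14.png",cv2.resize(sc["image"][130:250,250:420,::-1],None,fx=4.5,fy=4.5,interpolation=cv2.INTER_CUBIC))
E
```

```text
t11.53 u386.3 v-478.0 z13.50 F [-0.9 -4.4  4.5] yaw 64.56 [ 1.e-04  0.e+00 -1.e+00]
11.525 [598.73202754 138.70590102  13.50258078] [-0.94029559 -4.37832692  4.50325993] 0.6533262547459759 tool z yaw -115.43744747881472 [ 1.e-04  0.e+00 -1.e+00] [0.17 0.62 1.47 0.   1.05 0.61]
```

View pics/w14c.png

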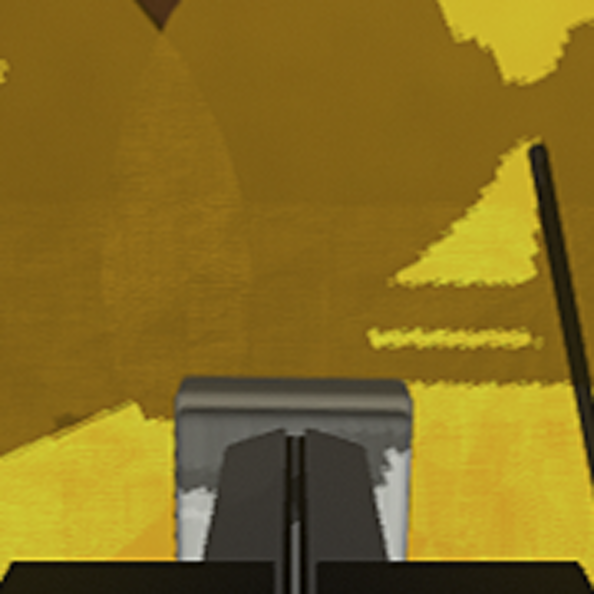

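View pics/s14.png

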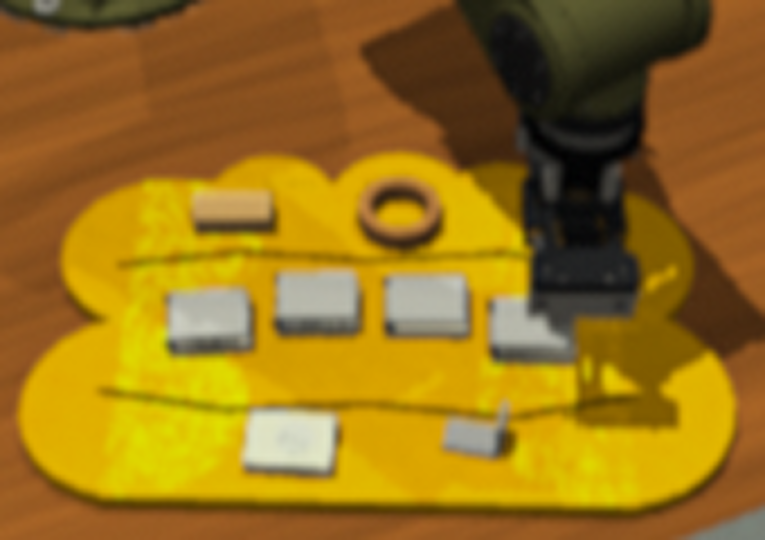

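Call:
apply_moves(plan=[0, 0, 0, 0, 0, -0.008, 0, 0, 0, 0, 0, 0, -0.008, 0, 0, 0, 0, 0, 0, -0.008, 0, 0, 0, 0, 0, 0, -0.008, 0, 0, 0, 0, 0, 0, -0.002, 0])

```text
clock: 12.25
eef_pos: [613.1, 169.5, 13.3]
eef_rot: [-1.519, 1.571, 2.75]
wrist_force: [-0.8, 0.1, -0.1]
finger_gap: 0.5
```

Call:
apply_moves(plan=[0, 0, 0, -0.03, 0, 0, 0, 0, 0, 0, -0.06, 0, 0, 0, 0, 0, 0, -0.06, 0, 0, 0, 0, 0, 0, -0.04, 0, 0.04, 0, 0, 0, 0, 0, 0, 0, 0])

```text
clock: 12.88
eef_pos: [596.5, 131.4, 207.3]
eef_rot: [2.159, 1.565, 0.142]
wrist_force: [0.2, -0.2, 0.0]
finger_gap: 0.2
```

```bash
python3 st.py;python3 look.py w15
python3 - <<'E'
import cv2
from cell import cams
sc=cams.camera("scene");cv2.imwrite("pics/s15.png",cv2.resize(sc["image"][130:250,250:420,::-1],None,fx=4.5,fy=4.5,interpolation=cv2.INTER_CUBIC))
E
```

```text
t12.88 u378.8 v-479.2 z207.33 F [ 0.2 -0.2  0. ] yaw 64.46 [ 5.8e-03  8.0e-04 -1.0e+00]
12.875 [596.51984821 131.40387418 207.32587146] [ 0.248777   -0.16649604  0.01196855] 0.184966509567438 tool z yaw -115.5368030685254 [ 5.8e-03  8.0e-04 -1.0e+00] [ 0.16  0.42  1.3  -0.    1.41  0.6 ]
```

View pics/w15.png

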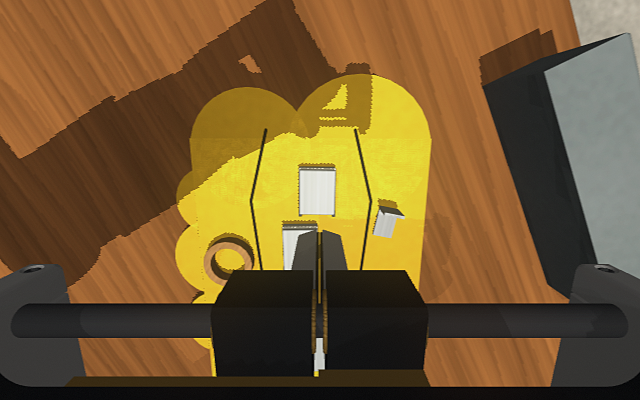

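View pics/s15.png

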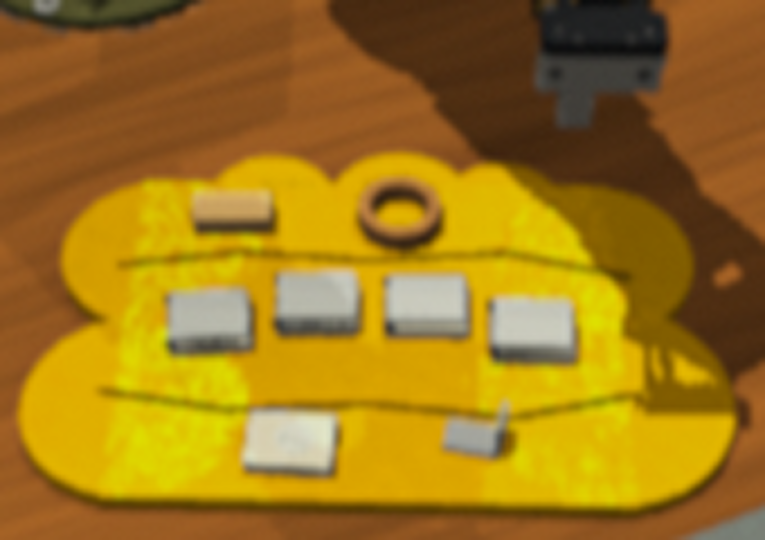

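All four covers lie flat, and the loose things around the row look unmoved. I'm handing the job in.

```bash
python3 -c "
from cell import ticket
print(ticket.sign_off())"
```

```text
the job is handed in; nothing more can be done
None
```

All four covers are shut. I closed them in order, 1 to 4, in one continuous low stroke with shut fingertips, following the wave of the row. I lifted off only after passing the end of cover 4. The job was handed in at about 12.9 s.

**Last checks:** the scene picture shows all four covers flat, with the spare, bracket, tape and offcut where they were at the start. I made no closer check of the screwdriver, jar and cup, but the fingers did not go low near them. The force reading was zero after the lift. While sliding over the shut covers, vertical force was about 4.5 to 8 N, with a short peak near 11 N on cover 1.

**What disagreed:** the fingertips stood about 23 mm above the reported TCP. My first pass over cover 1's hinge was therefore too high and only closed it from about 0.76 to 0.66 rad. I lowered the fingers in place while they rested on the cover, which folded it shut, then carried on the stroke at the corrected height. In the pictures no cover was pushed further open.

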